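Fit the punch rod into the petal press and hold it over the paper

TASK

Swing the red gate of the green paper-petal press fully open, then take the punch rod from its wooden stand by its dark handle and thread it straight down through both brass-rimmed guides, the upper one and then the lower one. Finish while holding the rod still and upright in the gripper, with its nose clearly below the lower guide arm and hovering clear of the paper pad: do not let go and do not rest it on the pad. Leave the vase, mug and jar where they stand.

Things in the scene. Friction and masses are not known exactly. Their poses are not given: they have to be found in the camera images.
- press: Green C-frame hand press fixed to the table; place and yaw vary. Origin on the table under the common vertical axis of its two guide bores, z up. Base plate 110 (x) by 170 (y) by 12 mm, on it a white paper pad 60 by 60 mm, top at z = 15 mm. Column 60 by 30 mm at the -y end (y = -80 to -50), up to z = 131 mm. Two arms reach from it to +y, each with a 15 mm bore at x = y = 0.
- upper_guide (a point): Bore axis at the top of the upper arm's brass flange, 134 mm above the table; axes as the press. Upper arm: z = 115 to 131 mm, x = -30 to 30, y = -80 to 85 mm, 15 mm bore right through; flange 3 mm high, 32 mm outside and 18 mm inside diameter.
- lower_guide (a point): Bore axis at the top of the lower arm's brass flange (as the upper one), 74 mm above the table; axes as the press. Lower arm: z = 55 to 71 mm, x = -25 to 25, y = -55 to 25 mm, 15 mm bore right through. Its underside is 19 mm below this point, the pad's top 59 mm below.
- gate (a joint): Angle of the red gate, a flat quarter-turn lever on a vertical hinge on top of the upper arm. 0 = shut (its disc covers the upper bore), 1.571 = fully open at its stop; it grows anticlockwise seen from above. Starts near shut. Stays where it is left; moving it takes about 1.5 N at the knob.
- gate_hinge (a point): Hinge point of the gate, on the press at x = 0, y = 60 mm, z = 136 mm (the underside of the gate's 6 mm plate).
- gate_knob (a point): Middle of the gate's black upright round knob, 16 mm diameter, standing from z = 142 to 188 mm above the table (this point: 166 mm), 60 mm from the hinge on the side away from the disc. In the press frame it is at x = 0, y = 120 mm when shut and at x = -60, y = 60 mm when open.
- stand: Light wooden block 80 by 80 by 70 mm fixed to the table, its place and yaw vary; origin at the centre of its underside. A 15 mm hole 60 mm deep in the middle of its top holds the rod upright.
- rod: Punch rod, about 0.16 kg (varies), at first upright in the stand; origin at the tip of its nose, z along the rod to the handle. Steel shank 12 mm diameter, 125 mm long, its last 12 mm tapering to 6 mm at the nose; above it a dark wooden square handle 22 by 22 mm (sides along the rod's x and y), 45 mm long, 125 to 170 mm from the nose.
- rod_nose (a point): Tip of the rod's nose (the rod's origin).
- rod_handle (a point): Centre of the rod's square handle, 147.5 mm above the nose.
- vase: Bystander: brown bud vase, 64 mm diameter, 78 mm high; origin at the centre of its underside.
- mug: Bystander: brown cup, 72 mm diameter, 85 mm high; origin at the centre of its underside.
- jar: Bystander: amber jar with black cap, 60 mm diameter, 85 mm high; origin at the centre of its underside.
Things that resemble listed ones, but are neither listed nor needed, are in the scene too. Of the things shaped like the stand, the wooden one is meant.

How it is judged:
By the outcome, as a careful person would: the job done as asked, in the order asked, and still so for the second after the job is handed in, while the arm keeps its last pose, push and grip.
It also fails if it takes over 64 s, if anything falls off the work surface, if the arm or the gripper's body presses on something with over 40 N, if the wrist force passes 120 N, or if a joint passes its speed limit or range.

ROBOT

A 6-joint arm with a two-finger parallel gripper is mounted at the origin on the work surface. World frame = base frame: x ahead of the robot, y to its left, z up, the work surface at z = 0. Lengths are in m, angles in rad, forces in N, time in s.
With the tool pointing down it reaches from about 0.275 to 0.725 m from the base axis. Payload 5.6 kg.
Tool frame: the origin (TCP) lies at the very end of the fingers, on their centre line; the grasp point (between the pads) lies 19 mm behind it; z points along the fingers, y is the line along which they close (so a half turn about z gives the same grasp; the last joint's range is limited). The gripper opens to 85 mm and grips with 20 to 120 N. Pads are 22 mm wide; open, the fingers measure 114 mm over their backs; the gripper's body (76 mm by 85 mm) begins 54 mm behind the grasp point. The pads swing forward as they close: fully open they stand 13 mm farther back than shut.
Start: joints at [-0.905, 0.255, 0.108, 0, -1.424, -0.285], TCP at [0.204, -0.511, 0.231] pointing down, gripper open.
Joint ranges: [-2.95, 2.95], [-1.21, 1.97], [-1.09, 1.5], [-2.87, 1.71], [-2.94, -0.07], [-3.05, 3.05]. Speed limits (rad/s): [2.57, 2.57, 3.14, 3.14, 3.14, 3.14].

INTERFACE

Orientations are given as a unit quaternion [w, x, y, z].
In Python, from rig import observe, read_camera, hand_in gives the robot as it stands.
- The arm moves only by the tool apply_moves, never from a script. Its argument "plan" is text: rows parted by semicolons, each of 6 numbers parted by spaces: the shift along the tool's x, y, z normalised to -1 to 1, where 1 is 0.2 m, then the turn, a rotation vector about the tool's x, y, z normalised to -1 to 1, where 1 is 0.15 rad. In form: dx dy dz wx wy wz; .... A call has 1 to 8 rows; each row shifts and turns the commanded pose from where the row before left it, along the tool's axes as they then stand; what a row does not reach is not made up. A row lasts 1/10 s, in which the tool goes at most 50 mm and 8.59 degrees, less where a joint would pass 70% of its speed; a pose out of reach is approached as far as the arm can. A call with a number of a shift or a turn outside -1 to 1 is refused whole. A call with a gripper value outside its range is refused whole. "claw" is the closure, from -1 (fully open) to 1 (shut), so that 0 is half open, set as the call begins (left out, the last holds). The fingers move at their own pace and stop on an object; the grip force is fixed at half the most. Time passes only in rows, so rows that do not move let the fingers close. It gives the time, the measured TCP pose, the force, the opening and the grip force at its end, in the units of the state.
- observe(): the state, without advancing time (a new reading comes with each control period).
- read_camera(name): name is "side" or "top" or "wrist"; returns a dict with "pixels" (400x640x3 uint8, blue, green, red), "fovy" (degrees; the focal length in pixels is half the picture's height over the tangent of half this angle, whatever the lens; pixels are square), "cx", "cy" (the principal point, pixels), "distortion" ([k1, k2, p1, p2, k3] as OpenCV has them; the pictures are not rectified), "cam_to_world" (4x4, takes a point from camera to world coordinates). Camera axes: x right, y down, z forward; pixel columns grow to the right and rows downward; lengths in m; the calibration is good to about 2 mm. A picture is of the moment at which its call begins. There is no depth.
- hand_in(): hands the job in; it is judged then, once.
The state is a dict: "t": time; "q": joint angles; "qvel": joint speeds; "effort": joint torques, N m; "eef_pos": TCP position; "orientation": TCP orientation; "ft_force": force on the tool from outside, world axes, zero at the start; "torque": the same for the moment, N m; "opening": opening from 0.0 (shut) to 1.0 (fully open); "finger_force": force on a finger pad.
Only numpy, scipy, OpenCV 4.12 (cv2) and the standard library are available. Lean on these libraries where they do the work, as an engineer would, in place of code of your own. Each camera call takes 0.05 s, during which the arm holds its last target. There are 200 camera calls.

## Working session

There is one attempt and no reset: what is moved stays moved. The work goes in short steps, Python scripts to look and compute and a tool call to move; the robot and the scene stay as the last step left them, time stands still between calls to the robot, and variables do not carry over. Pictures are saved under pics/ and viewed, at most 10 in all, crops included, and the job is handed in when it is done.

Besides the shell and the picture viewer there is one more tool, called after "Call:" by a JSON object that holds its "fn" and its "kwargs". apply_moves: Moves the arm, as the interface text tells. Scaled input: -1 to 1 covers 0.2 m each way for a shift and 0.15 rad each way for a turn. Its arguments: {"type":"object","properties":{"plan":{"type":"string"},"claw":{"type":"number"}},"required":["plan"]}

```bash
ls; mkdir -p pics; cat > h.py <<'E'
import numpy as np, cv2, pickle
from rig import observe, read_camera
from scipy.spatial.transform import Rotation as R
def K(c):
    f=200/np.tan(np.radians(c["fovy"])/2)
    return np.array([[f,0,c["cx"]],[0,f,c["cy"]],[0,0,1.]])
def ray(c,uv):
    p=cv2.undistortPoints(np.array(uv,float).reshape(-1,1,2),K(c),np.array(c["distortion"],float)).reshape(-1,2)
    T=np.array(c["cam_to_world"]); d=np.c_[p,np.ones(len(p))]@T[:3,:3].T
    return T[:3,3],d
def onz(c,uv,z):
    o,d=ray(c,uv); return o+d*((z-o[2])/d[:,2])[:,None]
def proj(c,P):
    T=np.linalg.inv(np.array(c["cam_to_world"])); 
    return cv2.projectPoints(np.array(P,float).reshape(-1,3),cv2.Rodrigues(T[:3,:3])[0],T[:3,3],K(c),np.array(c["distortion"],float))[0].reshape(-1,2)
def tri(c1,u1,c2,u2):
    A=np.zeros((3,3));b=np.zeros(3)
    for c,u in((c1,u1),(c2,u2)):
        o,d=ray(c,[u]);d=d[0]/np.linalg.norm(d);M=np.eye(3)-np.outer(d,d);A+=M;b+=M@o
    return np.linalg.solve(A,b)
def snap(n,f):
    c=read_camera(n);cv2.imwrite(f"pics/{f}.png",c["pixels"]);pickle.dump(c,open(f"pics/{f}.pkl","wb"));return c
def load(f): return pickle.load(open(f"pics/{f}.pkl","rb"))
def tool(v,s=None):
    s=s or observe();w,x,y,z=s["orientation"];return R.from_quat([x,y,z,w]).inv().apply(v)
E
python3 - <<'E'
from h import *
for n in("top","side"):
    c=snap(n,n+"0");print(n,c["fovy"],c["distortion"],np.round(c["cam_to_world"],3).tolist())
s=observe();print(s)
E
```

```text
pics
top 46.22199417782015 [-0.00209359  0.          0.          0.          0.        ] [[-0.008, -0.997, 0.081, 0.444], [-1.0, 0.007, -0.002, 0.016], [0.002, -0.081, -0.997, 1.382], [0.0, 0.0, 0.0, 1.0]]
side 42.176744800426874 [-0.06941921  0.          0.          0.          0.        ] [[0.882, -0.265, 0.389, -0.056], [-0.47, -0.456, 0.756, -1.186], [-0.022, -0.85, -0.527, 0.944], [0.0, 0.0, 0.0, 1.0]]
{'t': 0.1, 'q': array([-9.05399134e-01,  2.55717761e-01,  1.07133455e-01, -4.06016121e-04,
       -1.42391503e+00, -2.84603743e-01]), 'qvel': array([ 0.00050551, -0.00152298,  0.00222553,  0.00262909,  0.00145539,
        0.00029418]), 'effort': array([-2.97384315e-03, -3.87602842e+01,  2.38475025e+01,  5.37793368e+00,
       -3.75898628e-03, -9.59599419e-06]), 'eef_pos': array([ 0.20429346, -0.51017312,  0.23047273]), 'orientation': array([-2.10858913e-04, -1.89219051e-01,  9.81934512e-01,  8.49068478e-04]), 'ft_force': array([ 0.25353634, -0.13167516, -0.17401844]), 'torque': array([-0.00945997, -0.04695778,  0.01505164]), 'finger_force': 0.0, 'opening': 1.0009089919096807}
```

View pics/top0.png

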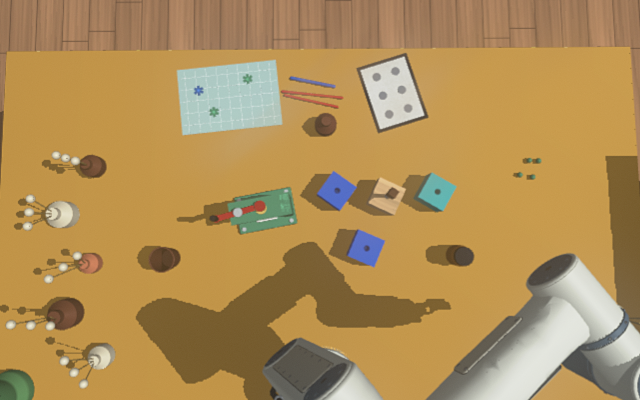

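View pics/side0.png

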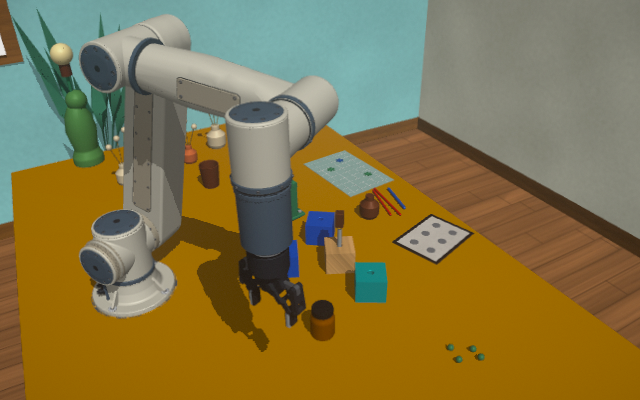

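Top view: the candidates for the stand are blue (337,190), blue (366,248), teal (436,191) and wooden (387,196). I choose the wooden one, which has the dark handle in it. The press is at (265,210) and its gate knob points left, near (215,217). I'll check both in one close crop.

```bash
python3 - <<'E'
from h import *
c=load("top0");p=c["pixels"][165:255,195:415]
cv2.imwrite("pics/crop0.png",cv2.resize(p,None,fx=3.6,fy=3.6,interpolation=cv2.INTER_CUBIC))
print(onz(c,[[262,207]],.14),onz(c,[[214,217]],.188),onz(c,[[387,196]],.07))
E
```

```text
[[0.50932927 0.1546509  0.14      ]] [[0.48223123 0.27144703 0.188     ]] [[ 0.54131222 -0.18855323  0.07      ]]
```

View pics/crop0.png

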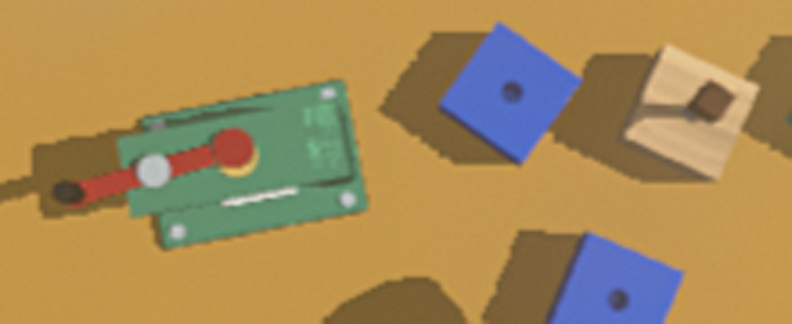

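The crop shows the wooden stand (crop 692,112) with the dark square handle at (712,102). The press has a red disc (232,148), a silver hinge (153,170) and a black knob (68,192), with the column on the right. So press +y points left, slightly down.

```bash
python3 - <<'E'
from h import *
c=load("top0")
g=lambda *p:np.array(p)/3.6+[195,165]-.36
b=onz(c,g((342,82),(368,205),(160,248),(142,118)),.012)[:,:2]
print("base c",b.mean(0), [np.linalg.norm(b[i]-b[i-1]) for i in range(4)])
d=(b[2]-b[1]+b[3]-b[0]);yaw=np.arctan2(-d[0],d[1]);print("yaw",yaw)
h=onz(c,g((153,170)),.145)[0,:2];k=onz(c,g((68,192)),.188)[0,:2]
print("hinge",h,"knob",k,"gate dir", np.arctan2(-(k-h)[0],(k-h)[1]),np.linalg.norm(k-h))
ex=np.array([np.cos(yaw),np.sin(yaw)]);ey=np.array([-ex[1],ex[0]])
print("origin from hinge",h-.06*ey,"knob open",h-.06*ex)
s=onz(c,g((668,45),(758,85),(718,180),(625,137)),.07)[:,:2];print("stand",s.mean(0),[np.linalg.norm(s[i]-s[i-1]) for i in range(4)])
e=s[1]-s[0]+s[2]-s[3];print("stand edge ang",np.arctan2(e[1],e[0]))
print("handle",onz(c,g((712,102)),.18))
s=observe();print(s["q"],R.from_quat(s["orientation"][[1,2,3,0]]).as_matrix().round(3))
E
```

```text
base c [0.50743291 0.16032213] [np.float64(0.16534343573741556), np.float64(0.10245559371441759), np.float64(0.17173676611379668), np.float64(0.10666957643655242)]
yaw 0.1840871998499589
hinge [0.49670829 0.21969468] knob [0.47976434 0.27262166] gate dir 0.30982840274355683 0.05557303234794504
origin from hinge [0.50769125 0.16070846] knob open [0.43772207 0.20871173]
stand [ 0.54230889 -0.18838519] [np.float64(0.07989570949952138), np.float64(0.07672903188719542), np.float64(0.08092229378738316), np.float64(0.07945223944584347)]
stand edge ang -2.007128219447913
handle [[ 0.54085703 -0.18551     0.18      ]]
[-9.05399134e-01  2.55717761e-01  1.07133455e-01 -4.06016121e-04
 -1.42391503e+00 -2.84603743e-01] [[-0.928 -0.372 -0.001]
 [-0.372  0.928  0.002]
 [ 0.     0.002 -1.   ]]
```

Call:
{"fn": "apply_moves", "kwargs": {"plan": "-0.114 0.1305 0 0 0 0;-0.114 0.1305 0 0 0 0;-0.114 0.1305 0 0 0 0;-0.114 0.1305 0 0 0 0;-0.114 0.1305 0 0 0 0;-0.114 0.1305 0 0 0 0;-0.114 0.1305 0 0 0 0;-0.114 0.1305 0 0 0 0", "claw": 0.1}}

```text
t: 0.9
eef_pos: [0.2961, -0.2475, 0.231]
orientation: [-0.0, -0.189, 0.982, 0.0]
ft_force: [0.2, 0.4, 0.2]
opening: 0.452
finger_force: 0.0
```

Call:
{"fn": "apply_moves", "kwargs": {"plan": "-0.114 0.1305 0 0 0 0;-0.114 0.1305 0 0 0 0;-0.114 0.1305 0 0 0 0;-0.114 0.1305 0 0 0 0;-0.114 0.1305 0 0 0 0;-0.114 0.1305 0 0 0 0;-0.114 0.1305 0 0 0 0;-0.114 0.1305 0 0 0 0"}}

```text
t: 1.7
eef_pos: [0.3878, 0.0141, 0.2311]
orientation: [-0.0, -0.189, 0.982, 0.0]
ft_force: [0.7, -0.5, -0.9]
opening: 0.45
finger_force: 0.0
```

Call:
{"fn": "apply_moves", "kwargs": {"plan": "-0.114 0.1305 0 0 0 0;-0.114 0.1305 0 0 0 0;-0.114 0.1305 0 0 0 0;-0.114 0.1305 0 0 0 0;-0.114 0.1305 0 0 0 0;-0.114 0.1305 0 0 0 0;-0.114 0.1305 0 0 0 0;0 0 0 0 0 0"}}

```text
t: 2.5
eef_pos: [0.4685, 0.2445, 0.2295]
orientation: [-0.001, -0.19, 0.982, -0.0]
ft_force: [-0.2, 0.4, 0.2]
opening: 0.452
finger_force: 0.0
```

Call:
{"fn": "apply_moves", "kwargs": {"plan": "0 0 0 0 0 -0.8;0 0 0 0 0 -0.8;0 0 0 0 0 -0.8;0 0 0 0 0 -0.8;0 0 0 0 0 -0.8;0 0 0 0 0 -0.8;0 0 0 0 0 -0.8;0 0 0 0 0 -0.8"}}

```text
t: 3.3
eef_pos: [0.4678, 0.2411, 0.231]
orientation: [-0.0, -0.623, 0.782, 0.0]
ft_force: [-0.4, -0.1, -0.3]
opening: 0.446
finger_force: 0.0
```

Call:
{"fn": "apply_moves", "kwargs": {"plan": "0 0 0 0 0 -0.8;0 0 0 0 0 -0.8;0 0 0 0 0 -0.8;0 0 0 0 0 -0.8;0 0 0 0 0 -0.4;0 0 0 0 0 0;0 0 0 0 0 0"}}

```text
t: 4.0
eef_pos: [0.468, 0.2413, 0.2311]
orientation: [0.0, 0.807, -0.59, -0.0]
ft_force: [0.3, -0.3, 0.2]
opening: 0.452
finger_force: 0.0
```

```bash
python3 - <<'E'
from h import *
c=snap("wrist","w1");s=observe()
print(R.from_quat(s["orientation"][[1,2,3,0]]).as_matrix().round(3).tolist(),np.round(c["cam_to_world"],3).tolist(),c["fovy"])
print(proj(c,[[.479,.275,.188],[.4967,.2197,.145],[.5077,.1607,.134]]))
print("to knob, tool axes/0.2:",tool(np.array([.479,.275,.232])-s["eef_pos"],s)/.2)
E
```

```text
[[0.303, -0.953, -0.0], [-0.953, -0.303, -0.0], [0.0, 0.0, -1.0]] [[-0.953, -0.291, -0.087, 0.491], [-0.303, 0.913, 0.273, 0.172], [0.0, 0.286, -0.958, 0.373], [0.0, 0.0, 0.0, 1.0]] 71.22932845716511
[[290.19652877 259.23237149]
 [292.94106525 171.00172813]
 [301.520456    96.11039885]]
to knob, tool axes/0.2: [-0.14357638 -0.10328068 -0.00405535]
```

View pics/w1.png

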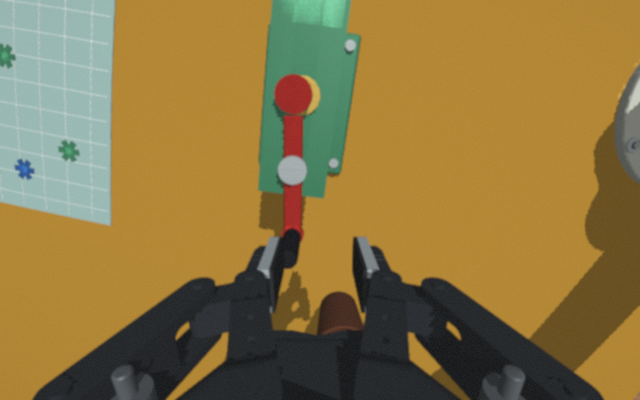

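The view agrees with the estimate: the hinge is at (292,170) and the knob top is near (290,256), both as predicted. I'll centre over the knob and go down.

Call:
{"fn": "apply_moves", "kwargs": {"plan": "-0.048 -0.034 0 0 0 0;-0.048 -0.034 0 0 0 0;-0.048 -0.034 0 0 0 0;0 0 0 0 0 0;0 0 0.1 0 0 0;0 0 0.1 0 0 0;0 0 0.1 0 0 0;0 0 0.08 0 0 0"}}

```text
t: 4.85
eef_pos: [0.4785, 0.2753, 0.154]
orientation: [0.001, 0.808, -0.589, -0.0]
ft_force: [-0.6, -0.6, 0.5]
opening: 0.453
finger_force: 0.0
```

```bash
python3 - <<'E'
from h import *
# arc in tool frame per step: n steps; centre start angle
h=np.array([.4967,.2197]);yaw=.184;s=observe();print(s["eef_pos"],s["ft_force"])
p=s["eef_pos"][:2]; 
for a in np.linspace(.12,1.62,9):
    t=np.pi/2+yaw+a; print(round(a,3),(h+.058*np.array([np.cos(t),np.sin(t)])).round(4))
E
```

```text
[0.47847947 0.27526461 0.15395055] [-0.6393808  -0.62945425  0.4724574 ]
0.12 [0.4793 0.275 ]
0.308 [0.4693 0.2708]
0.495 [0.4603 0.2648]
0.682 [0.4525 0.2573]
0.87 [0.4463 0.2484]
1.058 [0.4418 0.2385]
1.245 [0.4393 0.2279]
1.432 [0.4388 0.2171]
1.62 [0.4403 0.2063]
```

Call:
{"fn": "apply_moves", "kwargs": {"plan": "0.002 0.035 0 0 0 -0.8;0.002 0.035 0 0 0 -0.8;0.002 0.035 0 0 0 -0.8;0.002 0.035 0 0 0 -0.8;0.002 0.035 0 0 0 -0.8;0.002 0.035 0 0 0 -0.8;0.002 0.035 0 0 0 -0.8;0.002 0.035 0 0 0 -0.8"}}

```text
t: 5.65
eef_pos: [0.4408, 0.2375, 0.1553]
orientation: [-0.001, 0.989, -0.147, 0.0]
ft_force: [0.7, 1.4, -0.7]
opening: 0.452
finger_force: 0.7
```

Call:
{"fn": "apply_moves", "kwargs": {"plan": "0.002 0.035 0 0 0 -0.8;0.002 0.035 0 0 0 -0.8;0.002 0.035 0 0 0 -0.8;0.002 0.035 0 0 0 -0.8;0 0 0 0 0 0"}}

```text
t: 6.15
eef_pos: [0.439, 0.2091, 0.1554]
orientation: [-0.0, 0.996, 0.09, -0.0]
ft_force: [-0.3, 1.5, -0.6]
opening: 0.452
finger_force: 0.0
```

Call:
{"fn": "apply_moves", "kwargs": {"plan": "0.001 0.02 0 0 0 -0.4;0.001 0.02 0 0 0 -0.4;0.001 0.02 0 0 0 0;0 0 0 0 0 0"}}

```text
t: 6.55
eef_pos: [0.4421, 0.198, 0.1551]
orientation: [-0.0, 0.989, 0.147, -0.0]
ft_force: [-3.0, 1.8, 0.9]
opening: 0.448
finger_force: 1.2
```

Call:
{"fn": "apply_moves", "kwargs": {"plan": "0 0.01 0 0 0 0;0 0.01 0 0 0 0;0 0 0 0 0 0"}}

```text
t: 6.85
eef_pos: [0.4423, 0.1977, 0.155]
orientation: [-0.004, 0.989, 0.148, -0.0]
ft_force: [-9.5, 13.6, 0.6]
opening: 0.449
finger_force: 7.7
```

```bash
python3 - <<'E'
from h import *
for n in("top","wrist"):c=snap(n,n[0]+"2");print(proj(c,[[.4377,.2087,.188],[.4967,.2197,.145]]))
s=observe();print(s["ft_force"],s["eef_pos"],tool(np.array([0,-1,0]),s))
a=load("t2")["pixels"][165:255,195:295];b=load("w2")["pixels"]
a=cv2.resize(a,None,fx=4,fy=4);cv2.imwrite("pics/j2.png",np.hstack([cv2.resize(a,(400,360)),cv2.resize(b,(400,360))[:, :]]) )
E
```

```text
[[238.55273284 234.37112682]
 [237.13796741 211.86537867]]
[[290.12107159 287.16419345]
 [307.53030476 144.40676787]]
[-8.42351839 13.45348322  1.81428509] [0.44228913 0.19766189 0.15504972] [-0.2927617   0.95616089 -0.00685078]
```

View pics/j2.png

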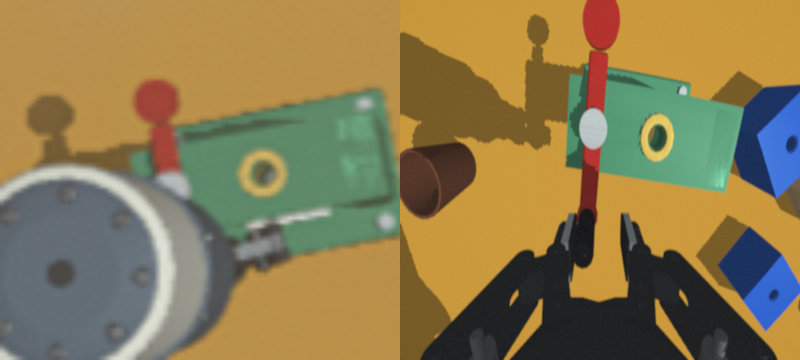

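The gate is at its stop: the lever is square to the arm, the brass upper bore is uncovered (wrist half, about (656,138)), and the force rises with no motion. I'll back off, rise and go to the stand.

Call:
{"fn": "apply_moves", "kwargs": {"plan": "0 -0.03 0 0 0 0;0 -0.03 0 0 0 0;0 0 -0.12 0 0 0;0 0 -0.14 0 0 0;0 0 -0.14 0 0 0;0 0 -0.14 0 0 0;0 0 0 0 0 0", "claw": -0.4}}

```text
t: 7.65
eef_pos: [0.442, 0.2059, 0.2675]
orientation: [-0.001, 0.989, 0.148, 0.004]
ft_force: [0.3, -0.2, 0.3]
opening: 0.701
finger_force: 0.0
```

```bash
python3 - <<'E'
from h import *
def brass(c,roi,name):
    p=c["pixels"];hs=cv2.cvtColor(p,cv2.COLOR_BGR2HSV)
    x0,y0,x1,y1=roi;q=hs[y0:y1,x0:x1]
    m=((q[...,0]>15)&(q[...,0]<35)&(q[...,1]>90)&(q[...,2]>170)).astype(np.uint8)
    n,l,st,ce=cv2.connectedComponentsWithStats(m);i=1+np.argmax(st[1:,4])
    k=cv2.convexHull(np.argwhere(l==i)[:,::-1].astype(np.int32));e=cv2.fitEllipse(k)
    print(name,st[i],e);u=np.array(e[0])+[x0,y0];print(u,onz(c,[u],.134));return u
c=load("t2");brass(c,(247,198,276,220),"top")
c=snap("wrist","w3");u=proj(c,[[.5077,.1607,.134]])[0].astype(int);print(u)
if 40<u[0]<600 and 40<u[1]<360: brass(c,(u[0]-40,u[1]-40,u[0]+40,u[1]+40),"w")
E
```

```text
top [ 8  5 12 11 60] ((13.410333633422852, 9.996785163879395), (10.700077056884766, 10.994831085205078), 88.34446716308594)
[260.41033363 207.99678516] [[0.50701768 0.15955217 0.134     ]]
[381 142]
w [ 26  24  31  32 523] ((40.8403205871582, 39.473819732666016), (30.48164939880371, 32.465904235839844), 33.45887756347656)
[381.84032059 141.47381973] [[0.50866376 0.16043125 0.134     ]]
```

Call:
{"fn": "apply_moves", "kwargs": {"plan": "-0.012 0.25 0 0 0 0.6;0 0 0 0 0 0.6"}}

```text
t: 7.9
eef_pos: [0.4527, 0.1536, 0.2627]
orientation: [0.001, 0.998, 0.056, -0.0]
ft_force: [0.2, -0.3, -0.6]
opening: 0.7
finger_force: 0.0
```

```bash
python3 - <<'E'
from h import *
s=observe();print(s["eef_pos"],tool(np.array([.541,-.1855,.262])-s["eef_pos"],s)/.2)
M=R.from_quat(s["orientation"][[1,2,3,0]]).as_matrix();print(np.degrees(np.arctan2(M[1,1],M[0,1])))
E
```

```text
[0.45272851 0.15355332 0.26266526] [0.24913408 1.73396019 0.00710851]
-83.58312341050069
```

Call:
{"fn": "apply_moves", "kwargs": {"plan": "0.031 0.217 0 0 0 0;0.031 0.217 0 0 0 0;0.031 0.217 0 0 0 0;0.031 0.217 0 0 0 0;0.031 0.217 0 0 0 0;0.031 0.217 0 0 0 0;0.031 0.217 0 0 0 0;0.031 0.215 0 0 0 0"}}

```text
t: 8.7
eef_pos: [0.5427, -0.1834, 0.2621]
orientation: [0.0, 0.998, 0.059, -0.001]
ft_force: [1.7, 1.4, 0.9]
opening: 0.701
finger_force: 0.0
```

Call:
{"fn": "apply_moves", "kwargs": {"plan": "0 0 0 0 0 0.73;0 0 0 0 0 0.73;0 0 0 0 0 0.73;0 0 0 0 0 0.73;0 0 0 0 0 0.73;0 0 0 0 0 0"}}

```text
t: 9.3
eef_pos: [0.5425, -0.1816, 0.2621]
orientation: [0.0, 0.977, -0.213, -0.001]
ft_force: [-0.8, 0.3, 0.2]
opening: 0.698
finger_force: 0.0
```

```bash
python3 - <<'E'
from h import *
c=snap("wrist","w4");s=observe();print(s["eef_pos"],s["q"],proj(c,[[.541,-.1855,.18],[.541,-.1855,.07]]))
E
```

```text
[ 0.54256516 -0.18149466  0.26228662] [-4.94083967e-02  2.94957832e-01  2.39889928e-01  2.12422159e-04
 -1.51764703e+00  1.19352718e+00] [[322.45257229 205.74905053]
 [320.84443895 177.68436431]]
```

View pics/w4.png

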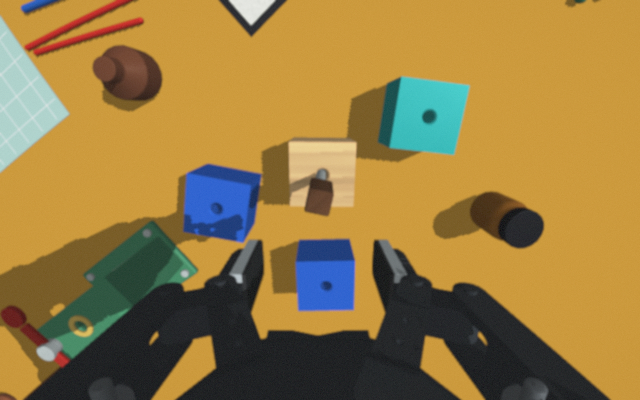

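The handle top is at (319,205) above the wooden stand, close to the prediction (322,206). It looks turned slightly from the stand's sides, so I'll measure its corners.

```bash
python3 - <<'E'
from h import *
c=load("w4");p=c["pixels"][155:225,280:365]
cv2.imwrite("pics/c4.png",cv2.resize(p,None,fx=8,fy=8,interpolation=cv2.INTER_CUBIC))
E
```

```text
(no output)
```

View pics/c4.png

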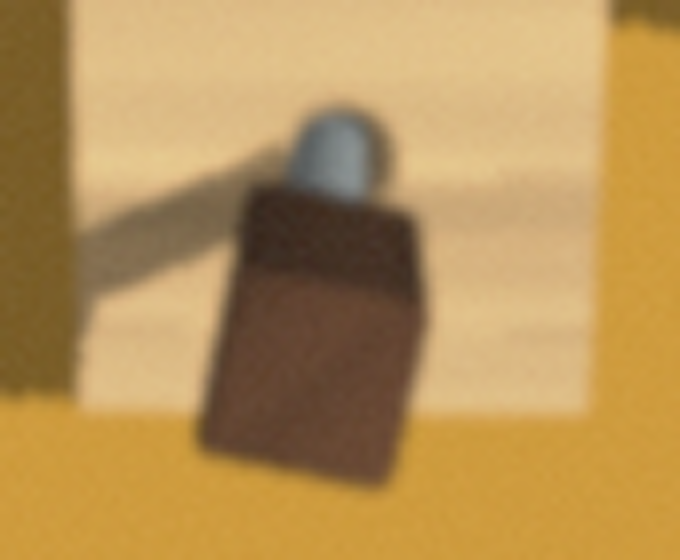

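The crop shows the handle-top corners at (238,268), (425,308), (385,488) and (200,440), turned about 12° from the stand.

```bash
python3 - <<'E'
from h import *
c=load("w4");g=np.array([(238,268),(425,308),(385,488),(200,440)])/8+[280,155]-.44
P=onz(c,g,.18)[:,:2];print(P.mean(0),[np.linalg.norm(P[i]-P[i-1]) for i in range(4)])
e=P[1]-P[0]+P[2]-P[3];f=P[3]-P[0]+P[2]-P[1]
print(np.degrees(np.arctan2(e[1],e[0])),np.degrees(np.arctan2(f[1],f[0])))
s=observe();M=R.from_quat(s["orientation"][[1,2,3,0]]).as_matrix();print("tool y",np.degrees(np.arctan2(M[1,1],M[0,1])))
h4=onz(c,(np.array([[340,150]])/8+[280,155]-.44),.07);print("hole",h4)
t=np.array([*P.mean(0),.14]);print(tool(t-s["eef_pos"],s)/.2)
E
```

```text
[ 0.54562746 -0.18400751] [np.float64(0.019284416280649298), np.float64(0.01991243710903931), np.float64(0.02032834533207545), np.float64(0.020406709375507967)]
-128.6081731810142 143.48733164578692
tool y -114.44611996170339
hole [[ 0.5453331  -0.18909534  0.07      ]]
[0.02018119 0.00454869 0.61140393]
```

Call:
{"fn": "apply_moves", "kwargs": {"plan": "0 0 0 0 0 0.75;0 0 0 0 0 0.75;0 0 0 0 0 0;0 0 0 0 0 0"}}

```text
t: 9.75
eef_pos: [0.5428, -0.1815, 0.2629]
orientation: [0.0, 0.948, -0.319, -0.0]
ft_force: [-1.0, 0.5, 0.3]
opening: 0.703
finger_force: 0.0
```

```bash
python3 - <<'E'
from h import *
s=observe();print(s["eef_pos"],tool(np.array([.5437,-.1848,.14])-s["eef_pos"],s)/.2)
M=R.from_quat(s["orientation"][[1,2,3,0]]).as_matrix();print(M.round(3))
E
```

```text
[ 0.54278108 -0.18145522  0.26294403] [0.01407374 0.01028625 0.61471765]
[[ 0.797 -0.604 -0.001]
 [-0.604 -0.797 -0.   ]
 [-0.     0.    -1.   ]]
```

Call:
{"fn": "apply_moves", "kwargs": {"plan": "0.014 0.01 0 0 0 0;0 0 0 0 0 0;0 0 0.12 0 0 0;0 0 0.12 0 0 0;0 0 0.12 0 0 0;0 0 0.12 0 0 0;0 0 0.12 0 0 0;0 0 0.015 0 0 0"}}

```text
t: 10.55
eef_pos: [0.5419, -0.1843, 0.1371]
orientation: [0.0, 0.947, -0.321, -0.003]
ft_force: [-0.3, -0.0, 0.4]
opening: 0.7
finger_force: 0.0
```

Call:
{"fn": "apply_moves", "kwargs": {"plan": "0 0 0 0 0 0;0 0 0 0 0 0", "claw": 0.3}}

```text
t: 10.75
eef_pos: [0.5448, -0.1851, 0.1419]
orientation: [-0.0, 0.947, -0.321, 0.001]
ft_force: [-0.2, -0.4, 0.8]
opening: 0.372
finger_force: 0.0
```

Call:
{"fn": "apply_moves", "kwargs": {"plan": "0 0 0 0 0 0;0 0 0 0 0 0;0 0 0 0 0 0;0 0 0 0 0 0;0 0 0 0 0 0;0 0 0 0 0 0", "claw": 1}}

```text
t: 11.35
eef_pos: [0.5446, -0.1854, 0.142]
orientation: [0.0, 0.947, -0.321, 0.001]
ft_force: [-2.0, -1.3, 6.0]
opening: 0.25
finger_force: 59.5
```

```bash
python3 - <<'E'
from h import *
s=observe();print(s["eef_pos"],s["opening"],s["finger_force"],s["ft_force"],s["torque"],tool(s["ft_force"],s))
E
```

```text
[ 0.54463215 -0.18543297  0.14199618] 0.24974411579051592 59.46447193622589 [-1.98382593 -1.29075718  6.03398474] [-0.5978384   0.45336942 -0.02116556] [-0.77338956  2.22843998 -6.03709492]
```

Gripped at about 22 mm with a small side load. Lifting straight up.

Call:
{"fn": "apply_moves", "kwargs": {"plan": "0 0 -0.05 0 0 0;0 0 -0.1 0 0 0;0 0 -0.15 0 0 0;0 0 -0.15 0 0 0;0 0 -0.15 0 0 0;0 0 -0.15 0 0 0;0 0 -0.15 0 0 0;0 0 -0.1 0 0 0"}}

```text
t: 12.15
eef_pos: [0.544, -0.1844, 0.343]
orientation: [-0.001, 0.947, -0.321, 0.001]
ft_force: [0.2, -0.2, -1.0]
opening: 0.249
finger_force: 59.2
```

```bash
python3 - <<'E'
from h import *
s=observe();print(s["eef_pos"],s["opening"],s["ft_force"],s["q"],tool(np.array([.5082,.1603,.345])-s["eef_pos"],s)/.2)
E
```

```text
[ 0.54399361 -0.18439437  0.34296752] 0.24867738883889726 [ 0.17927449 -0.19959915 -0.97846302] [-5.50489823e-02  3.04465239e-01  4.55252213e-01 -6.03399491e-04
 -1.71895432e+00  9.72831063e-01] [-1.18916746 -1.26026648 -0.00986031]
```

Call:
{"fn": "apply_moves", "kwargs": {"plan": "-0.08 -0.085 0 0 0 0;-0.12 -0.128 0 0 0 0;-0.12 -0.128 0 0 0 0;-0.12 -0.128 0 0 0 0;-0.12 -0.128 0 0 0 0;-0.12 -0.128 0 0 0 0;-0.12 -0.128 0 0 0 0;-0.12 -0.128 0 0 0 0"}}

```text
t: 12.95
eef_pos: [0.5162, 0.0848, 0.3405]
orientation: [-0.0, 0.947, -0.321, -0.0]
ft_force: [0.2, -0.2, -0.5]
opening: 0.251
finger_force: 59.2
```

Call:
{"fn": "apply_moves", "kwargs": {"plan": "-0.12 -0.128 0 0 0 0;-0.1 -0.1 0 0 0 0;-0.049 -0.051 0 0 0 0;0 0 0 0 0 0;0 0 0 0 0 0"}}

```text
t: 13.45
eef_pos: [0.5081, 0.1598, 0.3404]
orientation: [0.0, 0.947, -0.321, -0.0]
ft_force: [0.5, -0.6, -1.1]
opening: 0.249
finger_force: 59.3
```

```bash
python3 - <<'E'
from h import *
s=observe();print(s["eef_pos"],s["ft_force"],tool(np.array([.5082,.1603,.33])-s["eef_pos"],s)/.2)
cs={n:snap(n,n[0]+"5") for n in("top","side","wrist")}
p=s["eef_pos"]
for n,c in cs.items(): print(n,proj(c,[p,p+[0,0,-.1285],[.5082,.1603,.134]]).round(1).tolist())
a=cs["side"]["pixels"][120:290,220:420];b=cs["wrist"]["pixels"]
cv2.imwrite("pics/j5.png",np.hstack([cv2.resize(a,(400,340)),cv2.resize(b[:340,120:520],(400,340))]))
E
```

```text
[0.50812923 0.15975429 0.34041454] [ 0.54217464 -0.57331668 -1.08987695] [-0.00136565 -0.00238865  0.05207268]
top [[249.7, 202.9], [256.8, 206.0], [260.1, 207.6]]
side [[270.4, 115.2], [272.9, 153.5], [274.4, 175.1]]
wrist [[317.0, 252.4], [317.3, 192.4], [317.0, 176.4]]
```

View pics/j5.png

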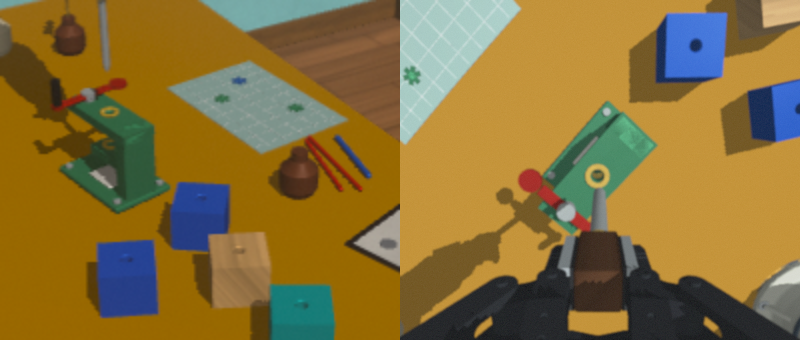

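The wrist half shows the nose near (599,190), heading for the brass ring at (597,177). The side half shows the rod hanging upright with its nose at (107,67), within 1 px of the prediction. I'll lower it to just above the flange and check.

Call:
{"fn": "apply_moves", "kwargs": {"plan": "-0.0013 -0.002 0 0 0 0;0 0 0.08 0 0 0;0 0 0.08 0 0 0;0 0 0.08 0 0 0;0 0 0.07 0 0 0;0 0 0 0 0 0;0 0 0 0 0 0"}}

```text
t: 14.3
eef_pos: [0.5085, 0.1599, 0.2788]
orientation: [0.0, 0.947, -0.321, 0.0]
ft_force: [0.2, -0.4, -1.3]
opening: 0.249
finger_force: 59.2
```

```bash
python3 - <<'E'
from h import *
s=observe();p=s["eef_pos"];print(p,s["ft_force"])
cs={n:snap(n,n[0]+"6") for n in("side","wrist")}
for n,c in cs.items(): print(n,proj(c,[p,p+[0,0,-.1285],[.5082,.1603,.134]]).round(1).tolist())
a=cs["side"]["pixels"][140:200,250:300];b=cs["wrist"]["pixels"][130:230,280:360]
cv2.imwrite("pics/j6.png",np.hstack([cv2.resize(a,(400,480),interpolation=2),cv2.resize(b,(384,480),interpolation=2)]))
E
```

```text
[0.50847523 0.15993151 0.27882378] [ 0.22040707 -0.38655528 -1.28647925]
side [[271.7, 133.9], [274.2, 170.7], [274.4, 175.1]]
wrist [[318.4, 251.3], [318.2, 191.9], [318.0, 188.3]]
```

View pics/j6.png

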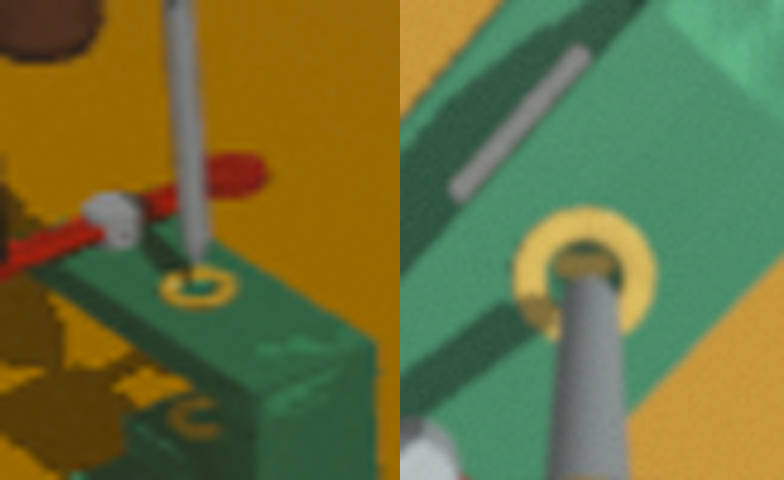

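In the wrist half the nose (590,277) sits about 1 mm right of the ring centre (585,275). The side half shows it centred over the ring. I'll shift −0.8 mm along tool y and descend gently, watching the force.

Call:
{"fn": "apply_moves", "kwargs": {"plan": "0 -0.004 0 0 0 0;0 0 0.02 0 0 0;0 0 0.02 0 0 0;0 0 0.02 0 0 0;0 0 0.02 0 0 0;0 0 0.02 0 0 0;0 0 0.02 0 0 0;0 0 0 0 0 0"}}

```text
t: 15.2
eef_pos: [0.5084, 0.1609, 0.2535]
orientation: [0.0, 0.947, -0.321, -0.0]
ft_force: [0.0, 0.3, -0.5]
opening: 0.254
finger_force: 59.2
```

Call:
{"fn": "apply_moves", "kwargs": {"plan": "0 0 0.02 0 0 0;0 0 0.02 0 0 0;0 0 0.02 0 0 0;0 0 0.02 0 0 0;0 0 0.02 0 0 0;0 0 0.02 0 0 0;0 0 0 0 0 0"}}

```text
t: 15.9
eef_pos: [0.5084, 0.1609, 0.2295]
orientation: [0.0, 0.947, -0.321, -0.0]
ft_force: [0.4, -0.8, -1.0]
opening: 0.25
finger_force: 59.2
```

```bash
python3 - <<'E'
from h import *
s=observe();print(s["eef_pos"],s["opening"],s["ft_force"],s["torque"],"tool f",tool(s["ft_force"],s))
E
```

```text
[0.50843691 0.16089874 0.22951695] 0.2502937243039685 [ 0.41851872 -0.76940241 -0.95455309] [ 0.02070694 -0.00252538 -0.0126125 ] tool f [0.80064034 0.35546876 0.95442474]
```

Call:
{"fn": "apply_moves", "kwargs": {"plan": "0 0 0.02 0 0 0;0 0 0.02 0 0 0;0 0 0.02 0 0 0;0 0 0.02 0 0 0;0 0 0.02 0 0 0;0 0 0.02 0 0 0;0 0 0.02 0 0 0;0 0 0.02 0 0 0"}}

```text
t: 16.7
eef_pos: [0.5088, 0.161, 0.1979]
orientation: [0.0, 0.947, -0.321, -0.0]
ft_force: [-1.0, 0.8, -0.8]
opening: 0.25
finger_force: 59.2
```

Call:
{"fn": "apply_moves", "kwargs": {"plan": "0 0 0.02 0 0 0;0 0 0.02 0 0 0;0 0 0.02 0 0 0;0 0 0.02 0 0 0;0 0 0 0 0 0"}}

```text
t: 17.2
eef_pos: [0.5084, 0.1609, 0.1816]
orientation: [0.0, 0.947, -0.321, -0.0]
ft_force: [0.1, -1.0, -0.9]
opening: 0.254
finger_force: 59.2
```

Call:
{"fn": "apply_moves", "kwargs": {"plan": "0 0 0.02 0 0 0;0 0 0.02 0 0 0;0 0 0.02 0 0 0;0 0 0.02 0 0 0;0 0 0.008 0 0 0;0 0 0 0 0 0;0 0 0 0 0 0"}}

```text
t: 17.9
eef_pos: [0.5089, 0.161, 0.1648]
orientation: [-0.0, 0.947, -0.321, 0.0]
ft_force: [0.1, -0.5, -1.1]
opening: 0.251
finger_force: 59.2
```

```bash
python3 - <<'E'
from h import *
s=observe();print(s["eef_pos"],s["opening"],s["ft_force"],s["torque"],s["finger_force"])
c=snap("side","s7");d=snap("wrist","w7");p=s["eef_pos"]-[0,0,.1285];print(p,proj(c,[p]))
a=c["pixels"][150:230,230:310]
cv2.imwrite("pics/j7.png",np.hstack([cv2.resize(a,(400,400),interpolation=2),cv2.resize(d["pixels"][0:320,160:480],(400,400))]))
E
```

```text
[0.50885656 0.16104984 0.16479222] 0.251009090302692 [ 0.12455314 -0.49238185 -1.08032052] [ 0.06698416 -0.01387752  0.04533726] 59.185808300971985
[0.50885656 0.16104984 0.03629222] [[276.19297202 200.74631734]]
```

View pics/j7.png

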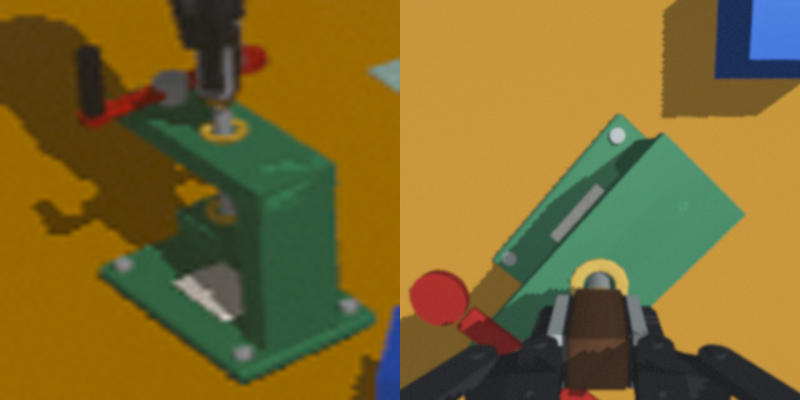

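The rod passes through the upper ring (222,128) and the lower ring (222,207). The gate is open, and there is no contact force. From the arm pose, the nose is at about z = 36 mm, below the 55 mm underside and above the 15 mm pad.

```bash
python3 -c "
from rig import hand_in;print(hand_in())"
```

```text
the job is handed in; nothing more can be done
None
```

The job is handed in: the gate is fully open at its stop, and the rod is held upright through both guides. Its nose is about 19 mm below the lower arm and 21 mm above the pad (worked out from the arm pose), with no contact force, and I saw no contact with the vase, mug or jar.

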